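Shift a bench polishing head into third gear through its H-gate

TASK

The cover plates lying by the polishing head are next, and they are buffed at third speed, but its gear lever stands in second. Using only your fingertips or the outside of the fingers, push the lever out to neutral, across to the right-hand slot and forward (away from the robot) until it is fully home in third, without running it into first or fourth on the way, then take your hand away. Push the knob gently without gripping it, and leave the parts and tools round the machine where they are.

Things in the scene. Friction and masses are not known exactly. Their poses are not given: they have to be found in the camera images.
- polishing_head: Bench polishing head, fixed to the bench: green gearbox in the middle (126 x 122 mm), grey motor on its left (to 212 mm from the origin), felt wheel of 100 mm on its right (to 132 mm). Base plate 160 x 320 mm. Origin on the bench top, under the gate's centre; x points forward (away from the robot), y left along the shaft, z up; turned by up to 0.25 rad about z.
- gate (a point): Centre of the top of the aluminium gate plate (82 x 76 x 6 mm) on the gearbox, 140 mm above the bench; axes as polishing_head. H-shaped slots 14 mm wide, joined by a neutral passage 17 mm wide across their middles; rounded corners. First: far end of the left slot; second: its near end; third: far end of the right slot; fourth: its near end. One to four dots mark them.
- knob (a point): Centre of the black ball knob, 40 mm in diameter, red disc on top, at the upper end of the gear lever. Below it a 17 mm collar, then, from 29 mm under the centre, the 10 mm steel stem. Apart from the lever, nothing within 150 mm of it is higher than 145 mm above the bench, so fingers can come down at any side of the knob.
- pivot (a point): The fixed point about which the lever swings, inside the gearbox, 51 mm above the bench under the gate's centre; axes as polishing_head. The knob's centre is 160 mm from it: 211 mm above the bench when upright, about 205 mm at the ends of the slots.
- third (a point): Where the knob's centre is when the lever is fully home in third: 35 mm forward and 28 mm right of the pivot in the polishing_head frame (axes as polishing_head). In the same frame neutral is x = 0, the near ends are x = -35 mm, the left slot is y = +28 mm.
- gear_lever (a joint): Fore-and-aft angle of the lever, rad: 0 in neutral, positive with the knob forward (away from the robot); +0.22 fully home in first or third, -0.22 in second or fourth; a gear takes hold beyond 0.12. It starts in second, fully home or part of the way (-0.22 to -0.12). The lever stays where it is left: friction of about 2 N at the knob, somewhat more when moved fast; no spring.
- selector (a joint): Sideways angle of the lever, rad: -0.18 in the left slot (where it starts), +0.18 in the right slot, positive to the right. It can change only while the fore-and-aft angle is within about 0.04 rad of neutral; elsewhere the stem bears on the metal tongues between the slots. Friction about 2 N at the knob, no spring.
- oil_bottle: Upright plastic oil bottle with a red nozzle, 36 mm in diameter, 126 mm tall, origin at the centre of its underside; in front of the spindle. Leave it standing where it is.
- cover_a: Polished steel cover plate, 30 x 103 x 10 mm, lying on the bench in front of the machine, origin at the centre of its underside. Leave it.
- cover_b: A second cover plate like the first, beside it. Leave it.
- comb_a: Riveted comb (black block with two metal reed plates), 128 x 12 x 34 mm, standing on its long edge in front of the motor, origin at the centre of its underside. Leave it.
Things that resemble listed ones, but are neither listed nor needed, are in the scene too. There is more than one size of the oil_bottle; the job needs the larger.

How it is judged:
By the outcome, as a careful person would: the job done as asked, in the order asked, and still so for the second after the job is handed in, with the robot touching nothing.
It also fails if it takes over 61 s, if anything falls off the work surface, if the arm or the gripper's body presses on something with over 40 N, if the wrist force passes 120 N, or if a joint passes its speed limit or range.

ROBOT

A 6-joint arm with a two-finger parallel gripper is mounted at the origin on the work surface; the furniture and walls round the work are solid. World frame = base frame: x ahead of the robot, y to its left, z up, the work surface at z = 0. Lengths are in m, angles in rad, forces in N, time in s.
With the tool pointing down it reaches from about 0.375 to 0.9 m from the base axis. Payload 3.1 kg.
Tool frame: the origin (TCP) lies at the very end of the fingers, on their centre line; the grasp point (between the pads) lies 19 mm behind it; z points along the fingers, y is the line along which they close (so a half turn about z gives the same grasp; the last joint's range is limited). The gripper opens to 85 mm and grips with 20 to 120 N. Pads are 22 mm wide; open, the fingers measure 114 mm over their backs; the gripper's body (76 mm by 85 mm) begins 54 mm behind the grasp point. The pads swing forward as they close: fully open they stand 13 mm farther back than shut.
Start: joints at [-1.508, 0.527, 1.433, -0, 1.181, -0.178], TCP at [0.149, -0.607, 0.231] pointing down, gripper open.
Joint ranges: [-3.08, 3.08], [-0.75, 2.2], [0.22, 2.44], [-1.43, 4.57], [0, 2.65], [-2.85, 2.85]. Speed limits (rad/s): [2.79, 2.79, 3.14, 3.14, 3.14, 3.14].

INTERFACE

Orientations are given as a 3x3 rotation matrix whose columns are the frame's x, y, z axes.
In Python, from plant import sensors, optics, job_done gives the robot as it stands.
- The arm moves only by the tool move_arm, never from a script. Its argument "commands" is a list of rows, each an object with "dp": the shift along the tool's x, y, z in m, a list of three; "roll": the turn about the tool's z in degrees. In form: [{"dp": [x, y, z], "roll": roll}, ...]. A call has 1 to 5 rows; each row is the pose to reach, as a shift and turn from the pose commanded when the call began, along the tool's axes at that moment; what a row does not reach only later rows make up. A row lasts 1/8 s, in which the tool goes at most 62.5 mm and 10.7 degrees, less where a joint would pass 70% of its speed; a pose out of reach is approached as far as the arm can. A call with a gripper value outside its range is refused whole. "claw" is the finger opening in m, from 0 to 0.0854, set as the call begins (left out, the last holds). The fingers move at their own pace and stop on an object; the grip force is fixed at half the most. Time passes only in rows, so rows that repeat a pose let the fingers close. It gives the time, the measured TCP pose, the force, the opening and the grip force at its end, in the units of the state.
- sensors.get_obs(): the state, without advancing time (a new reading comes with each control period).
- optics.read_camera(name): name is "scene" or "top"; returns the picture (384x512x3 uint8, red, green, blue); there is no depth.
- optics.calibration(name): a dict with "K" (3x3 intrinsics, pixels), "extrinsics" (4x4, takes a point from camera to world coordinates). Camera axes: x right, y up, looking along -z (the intrinsics and any distortion apply to the point x, -y, -z); pixel columns grow to the right and rows downward; lengths in m; the calibration is good to about 2 mm. A picture is of the moment at which its call begins. calibration takes no time and is no camera call.
- job_done(): hands the job in; it is judged then, once.
The state is a dict: "time_s": time; "q": joint angles; "joint_velocities": joint speeds; "effort": joint torques, N m; "tool_pos": TCP position; "orientation": TCP orientation; "ft_force": force on the tool from outside, world axes, zero at the start; "moment": the same for the moment, N m; "grip_width": finger opening in m; "gripper_force": force on a finger pad.
Only numpy, scipy, OpenCV 4.12 (cv2) and the standard library are available. Lean on these libraries where they do the work, as an engineer would, in place of code of your own. Each camera call takes 0.05 s, during which the arm holds its last target. There are 200 camera calls.

## Working session

There is one attempt and no reset: what is moved stays moved. The work goes in short steps, Python scripts to look and compute and a tool call to move; the robot and the scene stay as the last step left them, time stands still between calls to the robot, and variables do not carry over. Pictures are saved under pics/ and viewed, at most 10 in all, crops included, and the job is handed in when it is done.

Besides the shell and the picture viewer there is one more tool, called after "Call:" as name(argument=value, ...), one argument or row to a line, values as JSON. move_arm: Moves the arm, as the interface text tells. Its arguments: {"type":"object","properties":{"commands":{"type":"array"},"claw":{"type":"number"}},"required":["commands"]}

```bash
mkdir -p pics; python3 - <<'E'
from plant import sensors, optics
import cv2,numpy as np
np.set_printoptions(precision=4,suppress=True)
for n in("scene","top"):
    im=optics.read_camera(n); cv2.imwrite(f"pics/{n}0.png",im[:,:,::-1]); c=optics.calibration(n); print(n,c)
o=sensors.get_obs(); print(o)
E
```

```text
scene {'K': array([[350.9535,   0.    , 260.4561],
       [  0.    , 350.9535, 191.8954],
       [  0.    ,   0.    ,   1.    ]]), 'extrinsics': array([[-0.6146,  0.5105, -0.6014, -0.0653],
       [-0.7886, -0.416 ,  0.4529,  0.6929],
       [-0.019 ,  0.7526,  0.6582,  0.7   ],
       [ 0.    ,  0.    ,  0.    ,  1.    ]])}
top {'K': array([[373.9963,   0.    , 248.9444],
       [  0.    , 373.9963, 190.4763],
       [  0.    ,   0.    ,   1.    ]]), 'extrinsics': array([[-0.0044,  0.9873, -0.1588,  0.3109],
       [-1.    , -0.0048, -0.0017,  0.3007],
       [-0.0024,  0.1588,  0.9873,  1.0091],
       [ 0.    ,  0.    ,  0.    ,  1.    ]])}
{'time_s': 0.1, 'q': array([-1.5085,  0.5284,  1.4337,  0.    ,  1.1814, -0.1785]), 'joint_velocities': array([ 0.0005, -0.0023, -0.0042,  0.0001,  0.0002, -0.0016]), 'effort': array([ -0.0001, -44.3305, -17.8587,  -0.0002,   0.0039,  -0.    ]), 'tool_pos': array([ 0.149 , -0.6063,  0.2304]), 'orientation': array([[ 0.9712,  0.2384, -0.0001],
       [ 0.2384, -0.9712,  0.0019],
       [ 0.0004, -0.0019, -1.    ]]), 'ft_force': array([-0.2938,  1.7724, -0.3057]), 'moment': array([ 0.0217, -0.0196, -0.055 ]), 'gripper_force': 0.0, 'grip_width': 0.08538775892209155}
```

View pics/scene0.png

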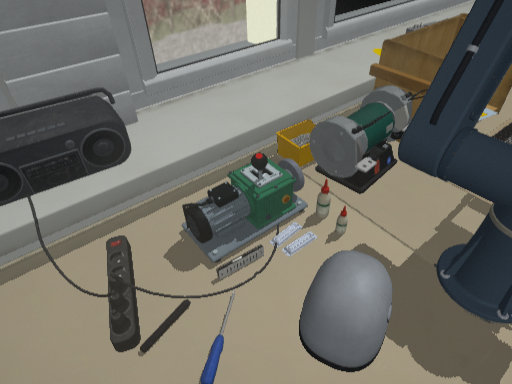

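View pics/top0.png

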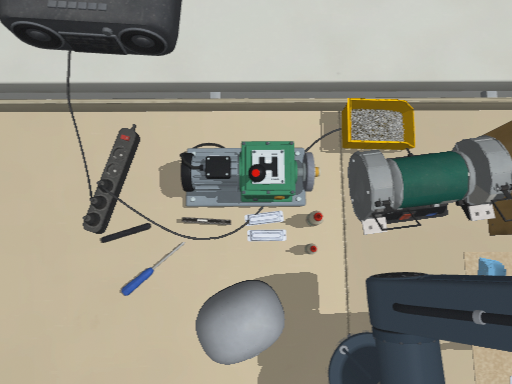

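Top view: the polishing head is at about (250,177), its knob's red disc at (257,173), and the white gate at (267,168). The two oil bottles are at (315,217), the larger, and (311,249). The green and grey bench grinder at (430,180) is a look-alike. The machine with the H gate and knob is the one meant. I'll measure and confirm it in an enlarged crop.

```bash
cat > h.py <<'E'
import cv2,numpy as np
from plant import sensors, optics
np.set_printoptions(precision=4,suppress=True)
def ray(n,uv):
    c=optics.calibration(n);K=c["K"];E=c["extrinsics"]
    d=np.array([(uv[0]-K[0,2])/K[0,0],-(uv[1]-K[1,2])/K[1,1],-1.])
    d=E[:3,:3]@d; return E[:3,3],d/np.linalg.norm(d)
def onz(n,uv,z):
    p,d=ray(n,uv); return p+d*(z-p[2])/d[2]
def meet(a,b):
    (p,d),(q,e)=ray("top",a),ray("scene",b)
    s=np.linalg.lstsq(np.c_[d,-e],q-p,rcond=None)[0]
    A,B=p+s[0]*d,q+s[1]*e
    return (A+B)/2,np.linalg.norm(A-B)
def red(im,box):
    x0,y0,x1,y1=box; h=cv2.cvtColor(im[y0:y1,x0:x1],cv2.COLOR_RGB2HSV)
    m=((h[...,0]<8)|(h[...,0]>172))&(h[...,1]>150)&(h[...,2]>90)
    n,l,s,c=cv2.connectedComponentsWithStats(m.astype(np.uint8)); i=1+s[1:,4].argmax()
    return c[i]+[x0,y0],s[i,4]
def knob():
    a=red(optics.read_camera("top"),(230,145,305,200)); b=red(optics.read_camera("scene"),(235,135,295,185))
    return a,b,meet(a[0],b[0])
E
python3 - <<'E'
from h import *
print(knob())
im=optics.read_camera("top")
x0,y0=175,125
c=im[y0:265,x0:335]
cv2.imwrite("pics/crop.png",cv2.resize(c[:,:,::-1],None,fx=5,fy=4.28 if 0 else 4.2,interpolation=cv2.INTER_CUBIC)[:590])
h=cv2.cvtColor(im,cv2.COLOR_RGB2HSV)
# green gearbox
sub=np.zeros(im.shape[:2],np.uint8); sub[125:215,225:305]=1
g=((h[...,0]>50)&(h[...,0]<95)&(h[...,1]>100)).astype(np.uint8)*sub
n,l,s,ce=cv2.connectedComponentsWithStats(g); i=1+s[1:,4].argmax()
pts=np.argwhere(l==i)[:,::-1].astype(np.float32); print("green",cv2.minAreaRect(pts))
w=((h[...,1]<40)&(h[...,2]>170)).astype(np.uint8); w[:145]=0;w[205:]=0;w[:,:245]=0;w[:,298:]=0
n,l,s,ce=cv2.connectedComponentsWithStats(w); i=1+s[1:,4].argmax()
pts=np.argwhere(l==i)[:,::-1].astype(np.float32); r=cv2.minAreaRect(pts); print("gate",r,s[i])
P=[onz("top",p,.14)[:2] for p in cv2.boxPoints(r)]; print(np.array(P),np.mean(P,0))
E
```

```text
((array([255.25  , 172.4464]), np.int32(56)), (array([258.6061, 155.4848]), np.int32(33)), (array([0.4764, 0.2881, 0.2224]), np.float64(0.000622058909728679)))
green ((267.5, 171.5), (59.0, 57.0), 90.0)
gate ((268.0, 166.5), (33.0, 32.0), 90.0) [252 150  33  34 595]
[[0.5489 0.2944]
 [0.5485 0.2178]
 [0.4682 0.2193]
 [0.4685 0.2949]] [0.5085 0.2566]
```

View pics/crop.png

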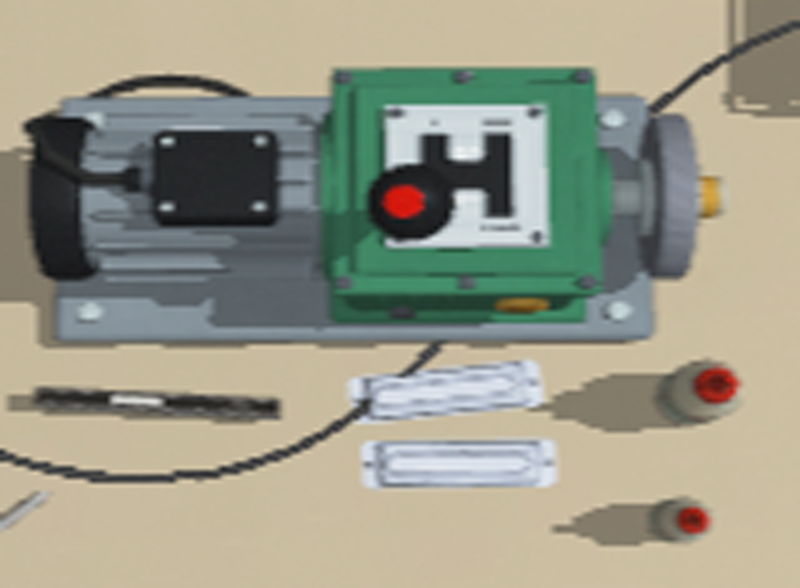

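The crop confirms it: knob over the H gate at second (left slot, near end), with yaw close to 0. The gate centre is at about (0.5085, 0.2566), and the disc at (0.476, 0.288, 0.222) puts the knob roughly at (-29, +28) mm, z 0.206. This agrees with the given geometry. Next I lift, close the fingers and square up the tool.

Call:
move_arm(
  commands=[
    {"dp":[0,0,-0.05],"roll":7},
    {"dp":[0,0,-0.11],"roll":13.8},
    {"dp":[0,0,-0.16],"roll":13.8},
    {"dp":[0,0,-0.16],"roll":13.8},
  ],
  claw=0,
)

```text
time_s: 0.75
tool_pos: [0.1493, -0.6091, 0.397]
orientation: [[1.0, 0.0, 0.001], [0.0, -1.0, -0.011], [0.001, 0.011, -1.0]]
ft_force: [1.0, 0.1, 0.0]
grip_width: 0.0123
gripper_force: 0.0
```

Call:
move_arm(
  commands=[
    {"dp":[0.055,-0.02,0],"roll":0},
    {"dp":[0.11,-0.045,0],"roll":0},
    {"dp":[0.16,-0.075,0],"roll":0},
    {"dp":[0.21,-0.11,0],"roll":0},
    {"dp":[0.25,-0.155,0],"roll":0},
  ],
)

```text
time_s: 1.38
tool_pos: [0.4005, -0.4505, 0.3893]
orientation: [[1.0, 0.0, -0.001], [0.0, -1.0, 0.002], [-0.001, -0.002, -1.0]]
ft_force: [0.4, -0.1, 0.1]
grip_width: 0.0005
gripper_force: 0.0
```

Call:
move_arm(
  commands=[
    {"dp":[0.02,-0.055,0],"roll":0},
    {"dp":[0.04,-0.11,0],"roll":0},
    {"dp":[0.05,-0.17,0],"roll":0},
    {"dp":[0.06,-0.23,0],"roll":0},
    {"dp":[0.06,-0.29,0],"roll":0},
  ],
)

```text
time_s: 2.0
tool_pos: [0.4589, -0.1596, 0.3899]
orientation: [[1.0, 0.0, -0.002], [0.0, -1.0, 0.002], [-0.002, -0.002, -1.0]]
ft_force: [-0.5, 0.2, -1.0]
grip_width: 0.0
gripper_force: 0.0
```

Call:
move_arm(
  commands=[
    {"dp":[0,-0.06,0],"roll":0},
    {"dp":[0,-0.12,0],"roll":0},
    {"dp":[-0.01,-0.18,0],"roll":0},
    {"dp":[-0.02,-0.24,0],"roll":0},
    {"dp":[-0.03,-0.3,0],"roll":0},
  ],
)

```text
time_s: 2.62
tool_pos: [0.4279, 0.1398, 0.3902]
orientation: [[1.0, -0.0, -0.002], [-0.0, -1.0, -0.0], [-0.002, 0.0, -1.0]]
ft_force: [0.6, 0.3, -0.2]
grip_width: 0.0002
gripper_force: 0.0
```

Call:
move_arm(
  commands=[
    {"dp":[-0.006,-0.05,0],"roll":0},
    {"dp":[-0.013,-0.1,0],"roll":0},
    {"dp":[-0.013,-0.145,0],"roll":0},
    {"dp":[-0.013,-0.145,0.03],"roll":0},
    {"dp":[-0.013,-0.145,0.08],"roll":0},
  ],
)

```text
time_s: 3.25
tool_pos: [0.4165, 0.2841, 0.3107]
orientation: [[1.0, 0.002, 0.003], [0.002, -1.0, 0.001], [0.003, -0.001, -1.0]]
ft_force: [0.3, -0.8, -0.8]
grip_width: -0.0
gripper_force: 0.0
```

Call:
move_arm(
  commands=[
    {"dp":[0,0,0.04],"roll":0},
    {"dp":[0,0,0.08],"roll":0},
    {"dp":[0,0,0.11],"roll":0},
    {"dp":[0,0,0.122],"roll":0},
    {"dp":[0,0,0.122],"roll":0},
  ],
)

```text
time_s: 3.88
tool_pos: [0.4156, 0.2828, 0.1885]
orientation: [[1.0, -0.0, -0.002], [-0.0, -1.0, -0.001], [-0.002, 0.001, -1.0]]
ft_force: [-0.1, -0.0, 0.0]
grip_width: -0.0
gripper_force: 0.0
```

```bash
python3 - <<'E'
from h import *
o=sensors.get_obs(); print(o["tool_pos"],o["ft_force"])
a=optics.read_camera("top")[120:230,200:330,::-1];b=optics.read_camera("scene")[110:220,200:330,::-1]
cv2.imwrite("pics/c1.png",cv2.resize(np.hstack([a,b]),None,fx=3,fy=3,interpolation=2))
print(knob())
E
```

```text
[0.4156 0.2828 0.1885] [-0.0686 -0.0213  0.0162]Traceback (most recent call last):
  File "<stdin>", line 5, in <module>
  File "h.py", line 21, in knob
    a=red(optics.read_camera("top"),(230,145,305,200)); b=red(optics.read_camera("scene"),(235,135,295,185))
  File "h.py", line 18, in red
    n,l,s,c=cv2.connectedComponentsWithStats(m.astype(np.uint8)); i=1+s[1:,4].argmax()
                                                                      ~~~~~~~~~~~~~~^^
ValueError: attempt to get argmax of an empty sequence
```

View pics/c1.png

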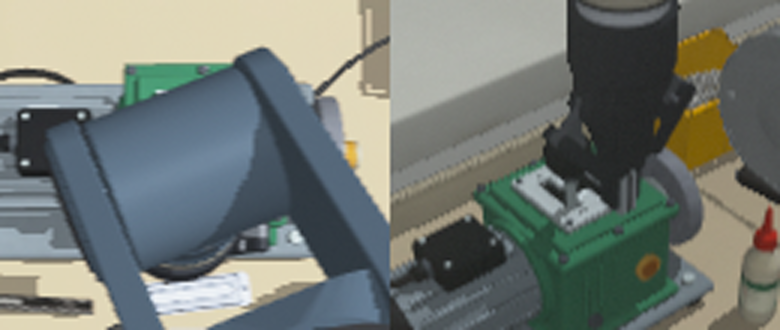

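The left half (top view) is hidden by the arm. The right half (scene) shows the closed fingers just on the robot side of the knob at crop (580,150), clear of everything. I advance slowly to find contact.

Call:
move_arm(
  commands=[
    {"dp":[0.008,-0.002,0],"roll":0},
    {"dp":[0.016,-0.002,0],"roll":0},
    {"dp":[0.022,-0.002,0],"roll":0},
    {"dp":[0.026,-0.002,0],"roll":0},
    {"dp":[0.028,-0.002,0],"roll":0},
  ],
)

```text
time_s: 4.65
tool_pos: [0.4444, 0.285, 0.1892]
orientation: [[1.0, -0.0, -0.0], [-0.0, -1.0, -0.0], [-0.0, 0.0, -1.0]]
ft_force: [-0.1, -0.3, -0.2]
grip_width: 0.0001
gripper_force: 0.0
```

Call:
move_arm(
  commands=[
    {"dp":[0.002,0,0],"roll":0},
    {"dp":[0.004,0,0],"roll":0},
    {"dp":[0.006,0,0],"roll":0},
  ],
)

```text
time_s: 5.03
tool_pos: [0.4495, 0.285, 0.1893]
orientation: [[1.0, -0.0, -0.002], [-0.0, -1.0, -0.0], [-0.002, 0.0, -1.0]]
ft_force: [-2.2, 0.7, 1.2]
grip_width: 0.0001
gripper_force: 1.3
```

Call:
move_arm(
  commands=[
    {"dp":[0.002,0,0],"roll":0},
    {"dp":[0.004,0,0],"roll":0},
    {"dp":[0.006,0,0],"roll":0},
  ],
)

```text
time_s: 5.4
tool_pos: [0.4559, 0.285, 0.1894]
orientation: [[1.0, 0.0, -0.001], [0.0, -1.0, -0.0], [-0.001, 0.0, -1.0]]
ft_force: [-3.3, 0.6, 2.2]
grip_width: 0.0001
gripper_force: 1.4
```

Call:
move_arm(
  commands=[
    {"dp":[0.003,0,0],"roll":0},
    {"dp":[0.006,0,0],"roll":0},
    {"dp":[0.009,0,0],"roll":0},
    {"dp":[0.012,0,0],"roll":0},
    {"dp":[0.014,0,0],"roll":0},
  ],
)

```text
time_s: 6.02
tool_pos: [0.4705, 0.285, 0.1893]
orientation: [[1.0, -0.0, 0.0], [-0.0, -1.0, 0.0], [0.0, -0.0, -1.0]]
ft_force: [-2.3, -0.3, 1.9]
grip_width: -0.0001
gripper_force: 1.2
```

Call:
move_arm(
  commands=[
    {"dp":[0.002,0,0],"roll":0},
    {"dp":[0.004,0,0],"roll":0},
    {"dp":[0.006,0,0],"roll":0},
    {"dp":[0.007,0,0],"roll":0},
  ],
)

```text
time_s: 6.52
tool_pos: [0.4774, 0.285, 0.1893]
orientation: [[1.0, -0.0, 0.0], [-0.0, -1.0, 0.0], [0.0, -0.0, -1.0]]
ft_force: [-2.2, -0.4, 1.3]
grip_width: -0.0001
gripper_force: 1.1
```

Now I back off and clear the view to measure the knob.

Call:
move_arm(
  commands=[
    {"dp":[-0.02,0,0],"roll":0},
    {"dp":[-0.04,0,0],"roll":0},
    {"dp":[-0.04,0,-0.05],"roll":0},
    {"dp":[-0.04,0.03,-0.1],"roll":0},
    {"dp":[-0.03,0.08,-0.13],"roll":0},
  ],
)

```text
time_s: 7.15
tool_pos: [0.4488, 0.2053, 0.3221]
orientation: [[1.0, 0.003, 0.006], [0.003, -1.0, 0.001], [0.006, -0.001, -1.0]]
ft_force: [0.7, -0.0, 0.1]
grip_width: -0.0001
gripper_force: 0.0
```

Call:
move_arm(
  commands=[
    {"dp":[0,0.06,0],"roll":0},
    {"dp":[0,0.12,0],"roll":0},
    {"dp":[0,0.18,0],"roll":0},
    {"dp":[0,0.18,0],"roll":0},
  ],
)

```text
time_s: 7.65
tool_pos: [0.4484, 0.0207, 0.3197]
orientation: [[1.0, -0.008, 0.003], [-0.008, -1.0, -0.002], [0.003, 0.002, -1.0]]
ft_force: [-0.2, 0.2, -0.2]
grip_width: 0.0002
gripper_force: 0.0
```

```bash
python3 - <<'E'
from h import *
k=knob();print(k,k[2][0]-[.5085,.2566,0])
E
```

```text
((array([254.9804, 157.902 ]), np.int32(51)), (array([250.4783, 148.913 ]), np.int32(23)), (array([0.5078, 0.2884, 0.2246]), np.float64(0.0007893868833872268))) [-0.0007  0.0318  0.2246]
```

The knob is at neutral (x offset about -0.7 mm), still in the left slot. I'll go over it to its left side.

Call:
move_arm(
  commands=[
    {"dp":[0.01,-0.06,0],"roll":0},
    {"dp":[0.02,-0.12,0],"roll":0},
    {"dp":[0.03,-0.18,0],"roll":0},
    {"dp":[0.045,-0.24,0],"roll":0},
    {"dp":[0.06,-0.3,0],"roll":0},
  ],
)

```text
time_s: 8.38
tool_pos: [0.5063, 0.3294, 0.3193]
orientation: [[1.0, 0.004, 0.001], [0.004, -1.0, 0.0], [0.001, -0.0, -1.0]]
ft_force: [1.8, -0.4, -0.3]
grip_width: 0.0004
gripper_force: 0.0
```

Call:
move_arm(
  commands=[
    {"dp":[0,-0.04,0],"roll":0},
    {"dp":[0,-0.04,0.04],"roll":0},
    {"dp":[0,-0.04,0.09],"roll":0},
    {"dp":[0,-0.04,0.131],"roll":0},
    {"dp":[0,-0.04,0.131],"roll":0},
  ],
)

```text
time_s: 9.0
tool_pos: [0.5034, 0.3658, 0.1846]
orientation: [[1.0, 0.003, -0.008], [0.003, -1.0, -0.004], [-0.008, 0.004, -1.0]]
ft_force: [0.3, 0.4, -0.3]
grip_width: -0.0001
gripper_force: 0.0
```

Call:
move_arm(
  commands=[
    {"dp":[0.0,0.008,0],"roll":0},
    {"dp":[0.0,0.016,0],"roll":0},
    {"dp":[0.0,0.024,0],"roll":0},
    {"dp":[0.0,0.03,0],"roll":0},
    {"dp":[0.0,0.034,0],"roll":0},
  ],
)

```text
time_s: 9.62
tool_pos: [0.5074, 0.3304, 0.1888]
orientation: [[1.0, -0.001, 0.001], [-0.001, -1.0, 0.0], [0.001, -0.0, -1.0]]
ft_force: [0.3, 0.2, 0.4]
grip_width: 0.0003
gripper_force: 0.0
```

Call:
move_arm(
  commands=[
    {"dp":[0,0.003,0],"roll":0},
    {"dp":[0,0.006,0],"roll":0},
    {"dp":[0,0.009,0],"roll":0},
    {"dp":[0,0.012,0],"roll":0},
  ],
)

```text
time_s: 10.12
tool_pos: [0.5071, 0.3189, 0.1882]
orientation: [[1.0, 0.0, -0.0], [0.0, -1.0, -0.0], [-0.0, 0.0, -1.0]]
ft_force: [0.7, -0.3, 0.5]
grip_width: 0.0001
gripper_force: 0.0
```

Call:
move_arm(
  commands=[
    {"dp":[0,0.003,0],"roll":0},
    {"dp":[0,0.006,0],"roll":0},
    {"dp":[0,0.009,0],"roll":0},
    {"dp":[0,0.012,0],"roll":0},
  ],
)

```text
time_s: 10.62
tool_pos: [0.5074, 0.3072, 0.1886]
orientation: [[1.0, 0.0, 0.001], [0.0, -1.0, 0.001], [0.001, -0.001, -1.0]]
ft_force: [-0.4, 2.4, 1.7]
grip_width: -0.0003
gripper_force: 1.5
```

Call:
move_arm(
  commands=[
    {"dp":[0,0.003,0],"roll":0},
    {"dp":[0,0.006,0],"roll":0},
    {"dp":[0,0.009,0],"roll":0},
    {"dp":[0,0.012,0],"roll":0},
  ],
)

```text
time_s: 11.12
tool_pos: [0.5071, 0.2947, 0.1882]
orientation: [[1.0, -0.0, -0.0], [-0.0, -1.0, -0.0], [-0.0, 0.0, -1.0]]
ft_force: [0.5, 2.8, 1.7]
grip_width: 0.0
gripper_force: 1.3
```

Call:
move_arm(
  commands=[
    {"dp":[0,0.003,0],"roll":0},
    {"dp":[0,0.006,0],"roll":0},
    {"dp":[0,0.009,0],"roll":0},
    {"dp":[0,0.012,0],"roll":0},
  ],
)

```text
time_s: 11.62
tool_pos: [0.507, 0.2828, 0.1882]
orientation: [[1.0, -0.0, -0.0], [-0.0, -1.0, -0.0], [-0.0, 0.0, -1.0]]
ft_force: [-0.5, 3.0, 2.3]
grip_width: -0.0
gripper_force: 1.1
```

Call:
move_arm(
  commands=[
    {"dp":[0,0.003,0],"roll":0},
    {"dp":[0,0.006,0],"roll":0},
    {"dp":[0,0.009,0],"roll":0},
    {"dp":[0,0.012,0],"roll":0},
    {"dp":[0,0.015,0],"roll":0},
  ],
)

```text
time_s: 12.25
tool_pos: [0.5071, 0.2678, 0.1883]
orientation: [[1.0, -0.0, -0.0], [-0.0, -1.0, -0.0], [-0.0, 0.0, -1.0]]
ft_force: [0.5, 1.7, 1.3]
grip_width: 0.0001
gripper_force: 1.0
```

Call:
move_arm(
  commands=[
    {"dp":[0,0.0015,0],"roll":0},
    {"dp":[0,0.003,0],"roll":0},
  ],
)

```text
time_s: 12.5
tool_pos: [0.5071, 0.2649, 0.1882]
orientation: [[1.0, -0.0, -0.0], [-0.0, -1.0, -0.0], [-0.0, 0.0, -1.0]]
ft_force: [0.0, 2.5, 1.6]
grip_width: 0.0002
gripper_force: 0.9
```

Call:
move_arm(
  commands=[
    {"dp":[0,0.0015,0],"roll":0},
    {"dp":[0,0.003,0],"roll":0},
  ],
)

```text
time_s: 12.75
tool_pos: [0.507, 0.2619, 0.1882]
orientation: [[1.0, 0.0, -0.0], [0.0, -1.0, -0.0], [-0.0, 0.0, -1.0]]
ft_force: [0.2, 2.0, 0.7]
grip_width: -0.0001
gripper_force: 0.9
```

Call:
move_arm(
  commands=[
    {"dp":[0,0.0015,0],"roll":0},
    {"dp":[0,0.003,0],"roll":0},
  ],
)

```text
time_s: 13.0
tool_pos: [0.507, 0.2591, 0.1881]
orientation: [[1.0, -0.0, -0.0], [-0.0, -1.0, 0.0], [-0.0, -0.0, -1.0]]
ft_force: [0.4, 2.9, -0.7]
grip_width: 0.0001
gripper_force: 1.4
```

Call:
move_arm(
  commands=[
    {"dp":[0,0.001,0],"roll":0},
    {"dp":[0,0.002,0],"roll":0},
  ],
)

```text
time_s: 13.25
tool_pos: [0.507, 0.2575, 0.1881]
orientation: [[1.0, -0.0, -0.0], [-0.0, -1.0, 0.001], [-0.0, -0.001, -1.0]]
ft_force: [0.0, 4.2, -2.6]
grip_width: 0.0002
gripper_force: 2.3
```

```bash
python3 - <<'E'
from h import *
im=optics.read_camera("scene")[110:220,200:330,::-1]
cv2.imwrite("pics/c2.png",cv2.resize(im,None,fx=4,fy=4,interpolation=2))
E
```

```text
(no output)
```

View pics/c2.png

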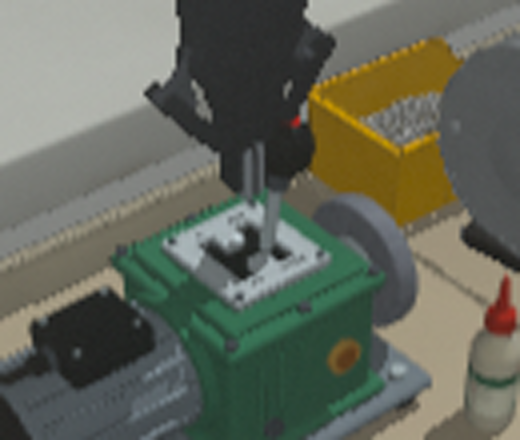

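The knob, at crop (290,145), is now to the right, with its stem in the right slot at the neutral passage. The force has begun to rise at the wall. I back off and measure.

Call:
move_arm(
  commands=[
    {"dp":[0,-0.02,0],"roll":0},
    {"dp":[0,-0.03,-0.02],"roll":0},
    {"dp":[0,-0.03,-0.07],"roll":0},
    {"dp":[0,-0.03,-0.13],"roll":0},
    {"dp":[-0.03,0,-0.14],"roll":0},
  ],
)

```text
time_s: 13.92
tool_pos: [0.4813, 0.2589, 0.3336]
orientation: [[1.0, 0.002, 0.013], [0.002, -1.0, 0.002], [0.013, -0.002, -1.0]]
ft_force: [0.3, -0.4, -0.7]
grip_width: -0.0003
gripper_force: 0.0
```

Call:
move_arm(
  commands=[
    {"dp":[-0.02,0.055,0],"roll":0},
    {"dp":[-0.03,0.11,0],"roll":0},
    {"dp":[-0.03,0.17,0],"roll":0},
    {"dp":[-0.03,0.23,0],"roll":0},
    {"dp":[-0.03,0.27,0],"roll":0},
  ],
)

```text
time_s: 14.55
tool_pos: [0.447, -0.0152, 0.3289]
orientation: [[1.0, -0.001, 0.0], [-0.001, -1.0, -0.002], [0.0, 0.002, -1.0]]
ft_force: [1.0, 0.5, -0.3]
grip_width: -0.0003
gripper_force: 0.0
```

```bash
python3 - <<'E'
from h import *
k=knob();print(k,k[2][0]-[.5085,.2566,0])
E
```

```text
((array([284.9818, 157.7455]), np.int32(55)), (array([271.3077, 139.7692]), np.int32(13)), (array([0.5081, 0.2237, 0.2237]), np.float64(0.0007174041172197826))) [-0.0004 -0.0329  0.2237]
```

The knob is at the right slot in neutral (disc -33 mm, as expected). Next I go behind it and push forward.

Call:
move_arm(
  commands=[
    {"dp":[0,0,0],"roll":0},
    {"dp":[-0.003,-0.06,0],"roll":0},
    {"dp":[-0.006,-0.12,0],"roll":0},
    {"dp":[-0.01,-0.18,0],"roll":0},
    {"dp":[-0.01,-0.242,0],"roll":0},
  ],
)

```text
time_s: 15.28
tool_pos: [0.4357, 0.2324, 0.3286]
orientation: [[1.0, 0.003, 0.0], [0.003, -1.0, -0.0], [0.0, 0.0, -1.0]]
ft_force: [0.8, 0.1, 0.4]
grip_width: -0.0002
gripper_force: 0.0
```

Call:
move_arm(
  commands=[
    {"dp":[0,0,0],"roll":0},
    {"dp":[0,0,0.05],"roll":0},
    {"dp":[0,0,0.1],"roll":0},
    {"dp":[0,0,0.139],"roll":0},
    {"dp":[0,0,0.139],"roll":0},
  ],
)

```text
time_s: 15.9
tool_pos: [0.4344, 0.2284, 0.187]
orientation: [[1.0, 0.001, -0.008], [0.001, -1.0, -0.002], [-0.008, 0.002, -1.0]]
ft_force: [0.8, 0.6, 0.1]
grip_width: -0.0
gripper_force: 0.0
```

Call:
move_arm(
  commands=[
    {"dp":[0.008,0,0],"roll":0},
    {"dp":[0.016,0,0],"roll":0},
    {"dp":[0.024,0,0],"roll":0},
    {"dp":[0.03,0,0],"roll":0},
    {"dp":[0.034,0,0],"roll":0},
  ],
)

```text
time_s: 16.52
tool_pos: [0.4717, 0.229, 0.1895]
orientation: [[1.0, -0.0, 0.001], [-0.0, -1.0, 0.0], [0.001, -0.0, -1.0]]
ft_force: [-0.7, -0.4, -0.1]
grip_width: 0.0
gripper_force: 0.0
```

Call:
move_arm(
  commands=[
    {"dp":[0.003,0,0],"roll":0},
    {"dp":[0.006,0,0],"roll":0},
    {"dp":[0.009,0,0],"roll":0},
    {"dp":[0.012,0,0],"roll":0},
    {"dp":[0.015,0,0],"roll":0},
  ],
)

```text
time_s: 17.15
tool_pos: [0.4858, 0.229, 0.1893]
orientation: [[1.0, 0.0, -0.001], [0.0, -1.0, -0.0], [-0.001, 0.0, -1.0]]
ft_force: [-2.2, -0.7, 2.0]
grip_width: 0.0002
gripper_force: 1.1
```

Call:
move_arm(
  commands=[
    {"dp":[0.003,0,0],"roll":0},
    {"dp":[0.006,0,0],"roll":0},
    {"dp":[0.009,0,0],"roll":0},
    {"dp":[0.012,0,0],"roll":0},
    {"dp":[0.015,0,0],"roll":0},
  ],
)

```text
time_s: 17.77
tool_pos: [0.5014, 0.229, 0.1893]
orientation: [[1.0, -0.0, 0.0], [-0.0, -1.0, 0.0], [0.0, -0.0, -1.0]]
ft_force: [-1.7, 0.5, 1.1]
grip_width: -0.0004
gripper_force: 0.9
```

Call:
move_arm(
  commands=[
    {"dp":[0.002,0,0],"roll":0},
    {"dp":[0.004,0,0],"roll":0},
    {"dp":[0.006,0,0],"roll":0},
  ],
)

```text
time_s: 18.15
tool_pos: [0.5071, 0.2291, 0.1892]
orientation: [[1.0, -0.0, -0.0], [-0.0, -1.0, 0.0], [-0.0, -0.0, -1.0]]
ft_force: [-2.2, 0.1, -0.3]
grip_width: -0.0001
gripper_force: 0.9
```

Call:
move_arm(
  commands=[
    {"dp":[0.001,0,0],"roll":0},
    {"dp":[0.002,0,0],"roll":0},
    {"dp":[0.003,0,0],"roll":0},
  ],
)

```text
time_s: 18.52
tool_pos: [0.5099, 0.2291, 0.1891]
orientation: [[1.0, -0.0, -0.001], [-0.0, -1.0, -0.0], [-0.001, 0.0, -1.0]]
ft_force: [-1.8, -0.3, -0.9]
grip_width: -0.0
gripper_force: 0.9
```

Call:
move_arm(
  commands=[
    {"dp":[0.001,0,0],"roll":0},
    {"dp":[0.002,0,0],"roll":0},
  ],
)

```text
time_s: 18.77
tool_pos: [0.512, 0.2291, 0.1892]
orientation: [[1.0, -0.0, -0.0], [-0.0, -1.0, 0.0], [-0.0, -0.0, -1.0]]
ft_force: [-1.2, -0.3, -1.5]
grip_width: 0.0006
gripper_force: 0.9
```

Call:
move_arm(
  commands=[
    {"dp":[0.001,0,0],"roll":0},
    {"dp":[0.002,0,0],"roll":0},
  ],
)

```text
time_s: 19.02
tool_pos: [0.5142, 0.2291, 0.1893]
orientation: [[1.0, -0.0, -0.0], [-0.0, -1.0, 0.0], [-0.0, -0.0, -1.0]]
ft_force: [-1.7, 0.5, -1.2]
grip_width: 0.0004
gripper_force: 0.9
```

Still at friction level, so not at the stop yet.

Call:
move_arm(
  commands=[
    {"dp":[0.001,0,0],"roll":0},
    {"dp":[0.002,0,0],"roll":0},
  ],
)

```text
time_s: 19.27
tool_pos: [0.5156, 0.229, 0.1892]
orientation: [[1.0, -0.0, -0.001], [-0.0, -1.0, -0.0], [-0.001, 0.0, -1.0]]
ft_force: [-2.7, 1.1, -1.9]
grip_width: -0.0001
gripper_force: 1.6
```

Call:
move_arm(
  commands=[
    {"dp":[0.001,0,0],"roll":0},
    {"dp":[0.002,0,0],"roll":0},
  ],
)

```text
time_s: 19.52
tool_pos: [0.5171, 0.229, 0.189]
orientation: [[1.0, -0.0, -0.002], [-0.0, -1.0, -0.0], [-0.002, 0.0, -1.0]]
ft_force: [-4.4, 0.5, -2.1]
grip_width: 0.0001
gripper_force: 2.4
```

Call:
move_arm(
  commands=[
    {"dp":[0.001,0,0],"roll":0},
    {"dp":[0.0015,0,0],"roll":0},
    {"dp":[0.0015,0,0],"roll":0},
  ],
)

```text
time_s: 19.9
tool_pos: [0.5182, 0.229, 0.1889]
orientation: [[1.0, -0.0, -0.003], [-0.0, -1.0, -0.0], [-0.003, 0.0, -1.0]]
ft_force: [-6.5, 0.8, -1.0]
grip_width: 0.0001
gripper_force: 2.8
```

Call:
move_arm(
  commands=[
    {"dp":[-0.02,0,0],"roll":0},
    {"dp":[-0.06,0,0],"roll":0},
    {"dp":[-0.08,0,-0.05],"roll":0},
    {"dp":[-0.08,0.02,-0.11],"roll":0},
    {"dp":[-0.08,0.06,-0.14],"roll":0},
  ],
)

```text
time_s: 20.52
tool_pos: [0.4434, 0.1694, 0.3341]
orientation: [[1.0, 0.003, 0.013], [0.003, -1.0, 0.001], [0.013, -0.001, -1.0]]
ft_force: [0.9, -0.8, 0.2]
grip_width: -0.0003
gripper_force: 0.0
```

Call:
move_arm(
  commands=[
    {"dp":[0,0.06,0],"roll":0},
    {"dp":[0,0.12,0],"roll":0},
    {"dp":[0,0.18,0],"roll":0},
    {"dp":[0,0.18,0],"roll":0},
  ],
)

```text
time_s: 21.02
tool_pos: [0.4422, -0.016, 0.3308]
orientation: [[1.0, -0.008, 0.007], [-0.008, -1.0, -0.004], [0.007, 0.004, -1.0]]
ft_force: [0.2, 0.5, 0.9]
grip_width: -0.0003
gripper_force: 0.0
```

```bash
python3 - <<'E'
from h import *
t=optics.read_camera("top");s=optics.read_camera("scene")
a=t[120:265,190:335,::-1];b=s[100:245,190:335,::-1]
cv2.imwrite("pics/c3.png",cv2.resize(np.hstack([a,b]),None,fx=2.7,fy=4,interpolation=2))
A=red(t,(230,130,305,200));B=red(s,(235,120,295,185));k=meet(A[0],B[0]);print(A,B,k,k[0]-[.5085,.2566,0])
E
```

```text
(array([284.0833, 139.75  ]), np.int32(48)) (array([260.3333, 134.3333]), np.int32(9)) (array([0.5499, 0.2249, 0.2197]), np.float64(0.0005450683240992395)) [ 0.0414 -0.0317  0.2197]
```

View pics/c3.png

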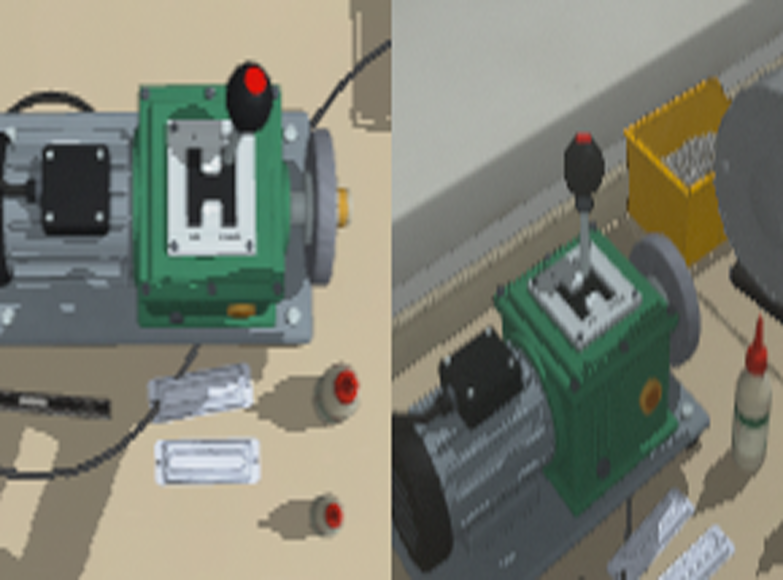

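The lever is fully home at the far end of the right slot: the red disc is at crop (256,80) top and (583,138) scene, offset (+41,-32) mm against about (+39,-31) expected. The bottles, covers and comb look unmoved and the hand is clear, so I'm handing in.

```bash
python3 -c "
from plant import job_done
print(job_done())"
```

```text
the job is handed in; nothing more can be done
None
```

The gear lever is fully home in third, pushed there through neutral without entering first or fourth; the hand is clear, the parts look unmoved, and the job was handed in at about 21 s.

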